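# Open the counter-top step bin and ease its lid shut

## Robot

A 7-joint arm with a two-finger parallel gripper is mounted at the origin on the work surface. World frame = base frame: x ahead of the robot, y to its left, z up, the work surface at z = 0. Lengths are in m, angles in rad, forces in N, time in s.
With the tool pointing down it reaches from about 0.4 to 0.875 m from the base axis. Payload 4.4 kg.
Tool frame: the origin (TCP) lies on the front face of the gripper's body, between the roots of the fingers; the fingertips stand 73 mm ahead of it and the grasp point (between the pads) lies 54 mm ahead of it; y points along the fingers, x is the direction in which the jaws open and shut, and the axes are right-handed (so a half turn about y gives the same grasp; the last joint's range is limited). The gripper opens to 85 mm and grips with 20 to 120 N. Pads are 22 mm wide; open, the fingers measure 114 mm over their backs; the gripper's body (76 mm by 85 mm) begins 54 mm behind the grasp point. The pads swing forward as they close: fully open they stand 13 mm farther back than shut.
Start: joints at [-1.411, 0.628, 0.038, 1.517, -0.027, 0.996, -0.02], TCP at [0.146, 0.634, 0.304] pointing down, gripper open.
Joint ranges: [-3.06, 3.06], [-0.37, 2.12], [-1.25, 1.32], [0.18, 2.47], [-1.1, 4.24], [0.23, 1.98], [-2.94, 2.94]. Speed limits (rad/s): [2.57, 2.57, 3.14, 3.14, 3.14, 3.14, 3.14].

## Interface

Orientations are given as a unit quaternion [w, x, y, z].
In Python, from station import state, camera, robot, spotter gives the robot as it stands.
- The arm moves only by the tool send_rows, never from a script. Its argument "commands" is a list that holds one entry, the list of rows, each a list of 7 numbers: the shift along the tool's x, y, z in mm, then the turn, a rotation vector about the tool's x, y, z in rad, then the opening, from 0 (shut) to 1 (fully open). A call has 1 to 8 rows; each row is the pose to reach, as a shift and turn from the pose commanded when the call began, along the tool's axes at that moment; what a row does not reach only later rows make up. A row lasts 1/8 s, in which the tool goes at most 62.5 mm and 10.7 degrees, less where a joint would pass 70% of its speed; a pose out of reach is approached as far as the arm can. A call with a gripper value outside its range is refused whole. The fingers move at their own pace and stop on an object; the grip force is fixed at half the most. Time passes only in rows, so rows that repeat a pose let the fingers close. It gives the time, the measured TCP pose, the force and the opening at its end, in the units of the state.
- state(): the state, without advancing time (a new reading comes with each control period).
- camera(name): name is "side" or "top"; returns a dict with "color" (384x512x3 uint8, blue, green, red), "depth" (384x512 float32, m along the optical axis (not along the pixel's ray), 0 where there is no reading), "vertical_fov" (degrees; the focal length in pixels is half the picture's height over the tangent of half this angle, whatever the lens; pixels are square), "cx", "cy" (the principal point, pixels), "R" (3x3) and "t" (3): a world point X has camera coordinates R X + t. Camera axes: x right, y down, z forward; pixel columns grow to the right and rows downward; lengths in m; the calibration is good to about 2 mm. A picture is of the moment at which its call begins.
- robot.close_job(): hands the job in, once; it reports no verdict.
Trained networks look in the newest picture that a camera, given by its name, has taken for a name from the list of things; names that differ only in an ending like _2 or _b are one class to them, and where a whole thing is asked for, a point or a joint stands for the part that bears it (a point fixed in the world has none). Each returns a list of dicts, best first, with "score" (0 to 1); they miss things now and then, are a little off and sometimes report something else, mostly with a low value. They report only what shows in the picture. A call takes as long as a camera call. They do not tell look-alikes from the thing itself.
- spotter.look_for(query, camera): "location" ([x, y, z] in m, in the coordinates of the camera as it stood for that picture, good to about 4 mm: the middle of the surface that is visible of it).
- spotter.silhouettes(query, camera): "region" (384x512 bool, what is visible of it).
The state is a dict: "t": time; "joints": joint angles; "qd": joint speeds; "tau": joint torques, N m; "tcp_pos": TCP position; "tool_rot": TCP orientation; "wrist_force": force on the tool from outside, world axes, zero at the start; "torque": the same for the moment, N m; "grip_width": finger opening in m.
Only numpy, scipy, OpenCV 4.12 (cv2) and the standard library are available. Lean on these libraries where they do the work, as an engineer would, in place of code of your own. Each camera call takes 0.05 s, during which the arm holds its last target. There are 200 camera calls.

## Task

Press the pedal of the little step bin down with your fingertips until its lid stands wide open, and keep it open for three seconds while I drop in the dust from the cabinet. Then let the pedal come up slowly, so that the lid settles shut without slamming, and take your hand away. Work the pedal only: do not touch the lid, do not grip, lift or shove the bin, and leave the ornaments around it alone.

Things in the scene. Friction and masses are not known exactly. Their poses are not given: they have to be found in the camera images.
- bin: Loose counter-top step bin, 1.5 kg: upright steel cylinder 144 mm in diameter on a black foot 150 mm in diameter, 40 mm high, with a domed lid 151 mm across; 222 mm high with the lid shut. Origin: centre of the underside; z up. The pedal sticks out along the bin's own -x (the robot's side); the lid's hinge is at the back, at +80 mm in x, 195 mm up.
- pedal_pad (a point): Top centre of the ribbed rubber pad (32 mm long in the bin's x, 50 mm wide) at the pedal's end: 121 mm from the bin's axis along its -x, 46 mm clear of the foot, so a hand leaning back from the bin 20 to 35 degrees has more room than an upright one. 32 mm above the counter at rest; pressed, it goes almost straight down some 19 mm, then rests on the counter. Holding it down takes 5 to 9 N.
- pedal (a joint): Angle of the pedal about its pivot under the bin's axis, rad: 0 at rest (up), about 0.153 fully down; 0.01 rad is 1.2 mm at the pad. It comes up by itself under the weight of the lid.
- pedal_plate: The steel tongue with its rubber pad that moves as the pedal (62 mm long, 36 to 50 mm wide). Origin on the pedal's pivot, on the bin's axis 22 mm up; axes as the bin's when at rest.
- lid (a joint): Angle of the lid, rad: 0 shut, about 1.1 wide open (pedal fully down). Linked to the pedal by a push rod: it turns 7.2 times as far as the pedal, that is about 0.06 rad for each mm at the pad. Let go, it drops and slams at 3 rad/s or more; lowered over two seconds or more it settles softly.
- lid_cover: The domed steel lid, 151 mm across, 27 mm high. Origin on its hinge at the back of the bin; when shut its axes are the bin's, and it reaches from there along -x.
- lid_front (a point): Front edge of the lid, above the pedal; 155 mm from the hinge. Swings up and back, away from the pedal's side.
- vase: Ornament, not to be touched: swirled clay vase, 92 mm in diameter, 145 mm high. Origin: centre of the underside.
- quail: Ornament, not to be touched: white ceramic quail, about 125 mm long, 66 mm wide, 104 mm high. Origin: centre of the underside.
- bowl: Ornament, not to be touched: small aluminium bowl, 104 mm across, 42 mm high. Origin: centre of the underside.
- jar: Ornament, not to be touched: glass jar with a twist cap, 72 mm in diameter, 105 mm high. Origin: centre of the underside.
Things that resemble listed ones, but are neither listed nor needed, are in the scene too. Several things look just like the bin: the one meant starts farthest from the robot's base.

How it is judged:
By the outcome, as a careful person would: the job done as asked, in the order asked, and still so for the second after the job is handed in, with the robot touching nothing.
It also fails if it takes over 51 s, if anything falls off the work surface, if the arm or the gripper's body presses on something with over 40 N, if the wrist force passes 120 N, or if a joint passes its speed limit or range.

## Working session

There is one attempt and no reset: what is moved stays moved. The work goes in short steps, Python scripts to look and compute and a tool call to move; the robot and the scene stay as the last step left them, time stands still between calls to the robot, and variables do not carry over. Pictures are saved under pics/ and viewed, about 8 in all and at most 12, crops included, and the job is handed in when it is done.

Besides the shell and the picture viewer there is one more tool, called as name(argument=value, ...), one argument or row to a line, values as JSON. send_rows: Moves the arm, as the interface text tells. Its arguments: {"type":"object","properties":{"commands":{"type":"array","items":{"type":"array","items":{"type":"array","items":{"type":"number"}}}}},"required":["commands"]}

```bash
mkdir -p pics
cat > h.py <<'E'
import numpy as np, cv2
from station import state, camera, robot, spotter
def K(c):
    return c["color"].shape[0]/2/np.tan(np.radians(c["vertical_fov"])/2)
def pix(c,X):
    p=c["R"]@np.array(X)+c["t"]; f=K(c); return (f*p[0]/p[2]+c["cx"], f*p[1]/p[2]+c["cy"])
def world(c,p): return np.array(c["R"]).T@(np.array(p)-c["t"])
def cloud(c):
    f=K(c); d=c["depth"]; v,u=np.mgrid[:d.shape[0],:d.shape[1]]
    P=np.stack([(u-c["cx"])/f*d,(v-c["cy"])/f*d,d],-1); return (P-c["t"])@np.array(c["R"])
E
python3 - <<'E'
from h import *
ims=[]
s=state(); print({k:np.round(v,3) for k,v in s.items()})
for n in("side","top"):
    c=camera(n); ims.append(c["color"]); print(n,"cam at",np.round(world(c,[0,0,0]),3))
    for q in("bin","pedal_pad","pedal_plate","lid_front","vase","quail","bowl","jar"):
        for r in spotter.look_for(q,n)[:5]:
            w=world(c,r["location"]); print(q,round(r["score"],2),np.round(w,3),np.round(pix(c,w)))
    cv2.imwrite(f"pics/{n}0.png",c["color"])
E
```

```text
{'t': np.float64(0.0), 'joints': array([-1.411,  0.629,  0.038,  1.518, -0.027,  0.996, -0.02 ]), 'qd': array([ 0.001,  0.001,  0.002, -0.001,  0.002, -0.001, -0.   ]), 'tau': array([-0.0000e+00, -5.6340e+01,  1.2260e+00, -1.9345e+01,  1.1000e-02,
        1.0000e-02, -0.0000e+00]), 'tcp_pos': array([0.145, 0.633, 0.303]), 'tool_rot': array([-0.553,  0.554,  0.44 , -0.441]), 'wrist_force': array([-0.28 ,  0.072,  0.021]), 'torque': array([0.06 , 0.019, 0.055]), 'grip_width': np.float64(0.085)}
side cam at [ 0.862 -0.01   1.077]
bin 0.95 [0.367 0.076 0.202] [275. 113.]
bin 0.82 [ 0.374 -0.226  0.205] [166. 123.]
bin 0.76 [ 0.69  -0.032  0.213] [245. 230.]
bin 0.41 [0.496 0.326 0.018] [355. 172.]
pedal_pad 0.65 [0.555 0.027 0.028] [264. 197.]
pedal_pad 0.55 [ 0.23  -0.183  0.032] [192. 109.]
pedal_pad 0.48 [0.434 0.111 0.031] [286. 158.]
pedal_plate 0.54 [0.557 0.024 0.033] [263. 197.]
pedal_plate 0.48 [0.43  0.115 0.033] [287. 156.]
pedal_plate 0.44 [0.704 0.297 0.104] [366. 232.]
lid_front 0.7 [ 0.348 -0.232  0.21 ] [164. 114.]
lid_front 0.66 [0.332 0.079 0.214] [276. 100.]
lid_front 
[... 381 characters left out ...]
in 0.73 [ 0.333 -0.218  0.213] [329. 276.]
bin 0.62 [0.324 0.08  0.219] [218. 276.]
pedal_pad 0.85 [ 0.233 -0.192  0.033] [309. 307.]
pedal_pad 0.57 [0.571 0.014 0.03 ] [246. 199.]
pedal_pad 0.46 [0.427 0.117 0.032] [213. 242.]
pedal_plate 0.69 [0.43  0.114 0.037] [214. 241.]
pedal_plate 0.62 [0.568 0.013 0.033] [247. 200.]
pedal_plate 0.54 [ 0.233 -0.19   0.033] [308. 306.]
lid_front 0.9 [ 0.336 -0.242  0.22 ] [339. 275.]
lid_front 0.75 [0.318 0.079 0.214] [219. 279.]
lid_front 0.68 [ 0.666 -0.029  0.218] [262. 155.]
lid_front 0.53 [0.501 0.321 0.012] [153. 218.]
vase 0.93 [0.674 0.298 0.103] [157. 160.]
quail 0.69 [ 0.524 -0.333  0.063] [354. 214.]
bowl 0.82 [0.502 0.321 0.015] [153. 217.]
```

View pics/side0.png

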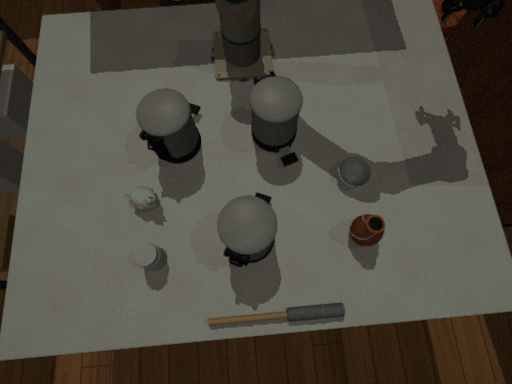

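View pics/top0.png

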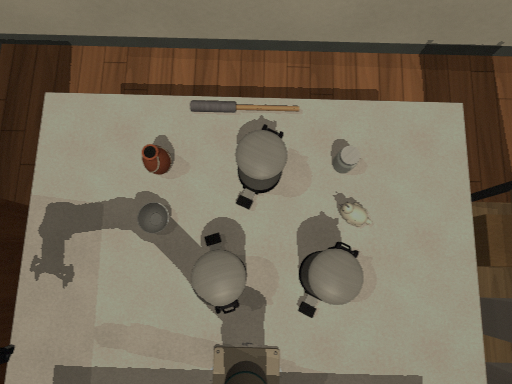

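Run:
```python
from h import *
from scipy.spatial.transform import Rotation as Ro
c=camera("top"); W=cloud(c); cs=camera("side"); Ws=cloud(cs)
for n,cc,w in(("top",c,W),("side",cs,Ws)):
    m=(w[...,2]>.185)&(w[...,2]<.24)&(abs(w[...,0]-.66)<.13)&(abs(w[...,1]+.03)<.12)
    p=w[m]; (x,y),r=cv2.minEnclosingCircle(p[:,:2].astype(np.float32)); print(n,"lid",m.sum(),x,y,r,p[:,2].max(), p.min(0),p.max(0))
    m=(w[...,2]>.022)&(w[...,2]<.042)&(np.hypot(w[...,0]-.565,w[...,1]-.015)<.05)
    p=w[m]; print("pad",m.sum(),p.mean(0),cv2.minAreaRect(p[:,:2].astype(np.float32)))
    for r in spotter.silhouettes("pedal_pad",n)[:4]:
        q=w[r["region"]&(w[...,2]<.06)]; print(r["score"],r["region"].sum(),np.median(q,0), cv2.minAreaRect(q[:,:2].astype(np.float32)))
    # other bins' lids
    for a in((.33,-.22),(.325,.08)):
        m=(w[...,2]>.18)&(w[...,2]<.24)&(np.hypot(w[...,0]-a[0],w[...,1]-a[1])<.12)
        print("other",cv2.minEnclosingCircle(w[m][:,:2].astype(np.float32)))
s=state(); q=s["tool_rot"]; print(Ro.from_quat(q,scalar_first=True).as_matrix().round(3))
x,y=pix(c,[.58,.0,.03]); x,y=int(x),int(y)
cv2.imwrite("pics/crop1.png",cv2.resize(cv2.convertScaleAbs(c["color"][y-80:y+50,x-65:x+65],alpha=1.8),None,fx=4,fy=4,interpolation=cv2.INTER_CUBIC))
```

```text
top lid 2130 0.6795326471328735 -0.03390933945775032 0.08448562026023865 0.22563260389905665 [ 0.59727143 -0.1027315   0.18757978] [0.76385988 0.04551038 0.2256326 ]
pad 272 [0.57606908 0.01321778 0.03067403] ((0.5771056413650513, 0.011853132396936417), (0.0534723661839962, 0.06695590168237686), 67.25184631347656)
0.82 301 [ 0.23440272 -0.19181802  0.02924693] ((0.23488390445709229, -0.19530296325683594), (0.05688120797276497, 0.06386205554008484), 65.00238800048828)
0.8 199 [0.57017047 0.01447209 0.03038292] ((0.575043797492981, 0.01457255519926548), (0.046291694045066833, 0.05791866406798363), 68.51445770263672)
0.52 219 [0.42906535 0.11528309 0.03019017] ((0.4266437590122223, 0.11878763139247894), (0.0520324632525444, 0.05261586606502533), 11.686649322509766)
other ((0.34206247329711914, -0.24173010885715485), 0.08426767587661743)
other ((0.3121492266654968, 0.07853971421718597), 0.08425401151180267)
side lid 2940 0.6826843023300171 -0.030837755650281906 0.08489440381526947 0.22421880124399107 [ 0.59810836 -0.10264955  0.18520742] [0.76723719 0.04646887 0.2242188 ]
pad 86 [0.55746534 0.02542397 0.03160373] ((0.5554524660110474, 0.023962542414665222), (0.050476789474487305, 0.019919538870453835), 56.39351272583008)
0.75 251 [0.42885961 0.11471922 0.02919461] ((0.4218110740184784, 0.11892858892679214), (0.060681167989969254, 0.060453254729509354), 17.369840621948242)
0.59 61 [0.55694926 0.0253141  0.03163549] ((0.555151104927063, 0.023649128153920174), (0.04352309927344322, 0.01514768972992897), 56.636905670166016)
0.41 90 [ 0.2292552  -0.17762354  0.03043236] ((0.22037196159362793, -0.1791485846042633), (0.05589907243847847, 0.03271082788705826), 21.7264347076416)
other ((0.3443599343299866, -0.24210727214813232), 0.08478101342916489)
other ((0.3134382665157318, 0.07810439169406891), 0.08446714282035828)
[[ 0.224 -0.    -0.975]
 [ 0.975  0.     0.224]
 [ 0.    -1.     0.   ]]
```

View pics/crop1.png

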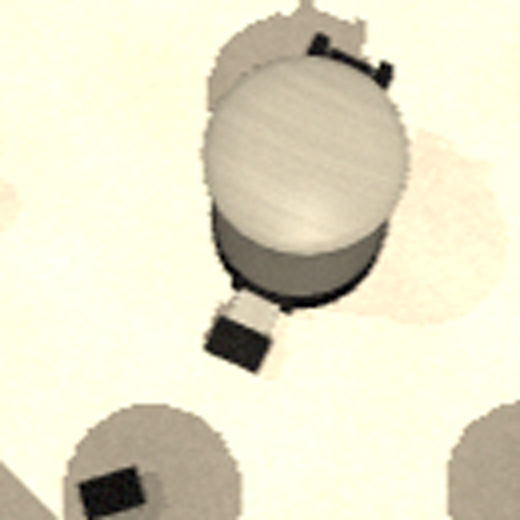

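```bash
cat >> h.py <<'E'
from scipy.spatial.transform import Rotation as Ro
def goal(tip,tilt=25,yaw=-21.7,L=.073):
    b=np.array([np.cos(np.radians(yaw)),np.sin(np.radians(yaw)),0]); t=np.radians(tilt)
    a=np.sin(t)*b-np.cos(t)*np.array([0,0,1]); x=np.array([-b[1],b[0],0])
    return np.array(tip)-L*a, np.stack([x,a,np.cross(x,a)],1)
def rel(tip,**k):
    s=state(); R=Ro.from_quat(s["tool_rot"],scalar_first=True).as_matrix(); T,G=goal(tip,**k)
    return (R.T@(T-s["tcp_pos"])*1000).round(1), Ro.from_matrix(R.T@G).as_rotvec().round(3), T.round(3)
E
python3 - <<'E'
from h import *
c=camera("top"); f=K(c); x,y=map(int,pix(c,[.58,.0,.03]))
for u,v in((225,316),(272,335),(258,372),(205,350),(238,344)):
    U=u/4+x-65; V=v/4+y-80; d=np.array([(U-c["cx"])/f,(V-c["cy"])/f,1]); Rt=np.array(c["R"]).T
    o=world(c,[0,0,0]); r=Rt@d; print((o+r*(.032-o[2])/r[2]).round(4))
print(*rel([.56,.014,.10])); print(*rel([.50,.10,.22]))
E
```

```text
[0.583  0.0309 0.032 ]
[ 0.5681 -0.0083  0.032 ]
[0.5369 0.0024 0.032 ]
[0.554  0.0465 0.032 ]
[0.5598 0.0195 0.032 ]
[-506.3  137.7 -512.2] [-0.435  0.15   0.033] [0.531 0.025 0.166]
[-435.9   17.7 -434.5] [-0.435  0.15   0.033] [0.471 0.111 0.286]
```

send_rows(
  commands=[
    [[0, -30, 0, 0, 0, 0, 0.0], [-55, -30, -54, -0.05, 0.02, 0, 0], [-110, -30, -108, -0.11, 0.04, 0, 0], [-165, -25, -162, -0.17, 0.06, 0.01, 0], [-220, -20, -217, -0.22, 0.08, 0.02, 0], [-275, -10, -271, -0.28, 0.1, 0.02, 0], [-330, 0, -325, -0.33, 0.12, 0.03, 0], [-380, 10, -380, -0.38, 0.13, 0.03, 0]],
  ],
)

```text
t: 2.15
tcp_pos: [0.3764, 0.2617, 0.3067]
tool_rot: [-0.459, 0.681, 0.472, -0.32]
wrist_force: [1.2, 0.5, -0.3]
grip_width: -0.0005
```

Run:
```python
from h import *
s=state(); print(s["t"],s["tcp_pos"],s["wrist_force"],s["grip_width"])
print(*rel([.560,.018,.09]))
```

```text
2.15 [0.3764264  0.26169133 0.30674875] [ 1.24070906  0.45125291 -0.33131779] -0.0004904963852517131
[-162.8  224.7 -153.7] [-0.054  0.02   0.005] [0.531 0.029 0.156]
```

send_rows(
  commands=[
    [[0, 0, 0, 0, 0, 0, 0], [0, 0, 0, 0, 0, 0, 0]],
  ],
)

```text
t: 2.4
tcp_pos: [0.3755, 0.2638, 0.3067]
tool_rot: [-0.46, 0.681, 0.471, -0.321]
wrist_force: [1.0, 1.1, -0.5]
grip_width: -0.0003
```

Run:
```python
from h import *
s=state(); print(s["t"],s["tcp_pos"],s["wrist_force"],s["joints"].round(2))
print(*rel([.560,.018,.18])); print(*rel([.560,.018,.09]))
```

```text
2.4 [0.37554254 0.26375509 0.30665787] [ 1.02255572  1.05260617 -0.54023793] [-1.18  0.34  0.39  2.17  0.44  0.55  0.02]
[-164.7  141.4 -189. ] [-0.056  0.02   0.005] [0.531 0.029 0.246]
[-164.4  224.9 -155.6] [-0.056  0.02   0.005] [0.531 0.029 0.156]
```

send_rows(
  commands=[
    [[-35, 5, -40, 0, 0, 0, 0], [-70, 20, -80, -0.02, 0, 0, 0], [-105, 50, -120, -0.04, 0.01, 0, 0], [-140, 95, -160, -0.056, 0.02, 0.005, 0], [-165, 141, -189, -0.056, 0.02, 0.005, 0], [-165, 175, -175, -0.056, 0.02, 0.005, 0], [-165, 205, -163, -0.056, 0.02, 0.005, 0], [-165, 205, -163, -0.056, 0.02, 0.005, 0]],
  ],
)

```text
t: 3.4
tcp_pos: [0.5284, 0.0278, 0.1998]
tool_rot: [-0.435, 0.705, 0.467, -0.308]
wrist_force: [-0.3, -0.7, -0.3]
grip_width: -0.0
```

Run:
```python
from h import *
s=state(); print(s["t"],s["tcp_pos"],s["wrist_force"],s["joints"].round(2))
R=Ro.from_quat(s["tool_rot"],scalar_first=True).as_matrix(); tip=s["tcp_pos"]+R[:,1]*.073; print("tip",tip,R.round(3))
print(*rel([.560,.018,.05]))
out=[]
for n in("side","top"):
    c=camera(n); x,y=map(int,pix(c,[.55,.02,.08])); print(n,x,y,pix(c,tip),pix(c,[.56,.018,.032]))
    out.append(cv2.resize(cv2.convertScaleAbs(c["color"][y-70:y+70,x-70:x+70],alpha=1.8),None,fx=2.8,fy=2.8,interpolation=cv2.INTER_CUBIC))
cv2.imwrite("pics/near.png",np.hstack(out))
```

```text
3.4 [0.52841203 0.02783994 0.1998086 ] [-0.32041984 -0.67939796 -0.31032896] [-0.29  0.56  0.05  2.24  1.61  0.25 -0.62]
tip [0.55690774 0.01436701 0.13396428] [[ 0.374  0.39  -0.841]
 [ 0.927 -0.185  0.326]
 [-0.028 -0.902 -0.431]]
[ 4.9 76.3 34.1] [ 0.009  0.008 -0.027] [0.531 0.029 0.116]
side 261 190 (np.float64(259.4722481014975), np.float64(187.0045702090793)) (np.float64(260.8173233638416), np.float64(198.1530101638855))
top 244 202 (np.float64(245.69395107156043), np.float64(197.28733765705036)) (np.float64(244.95397034392428), np.float64(201.94856772916094))
```

View pics/near.png

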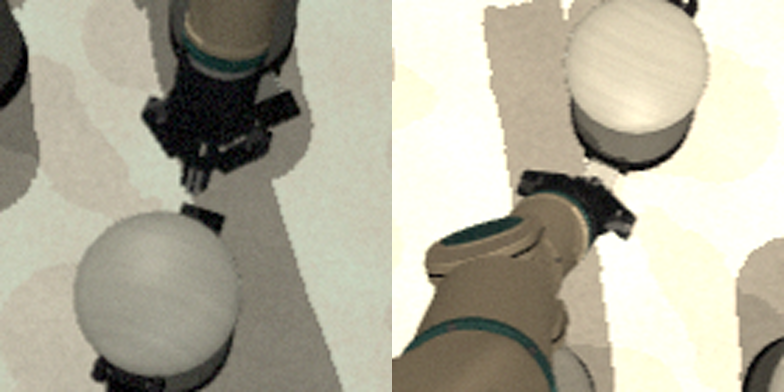

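Run:
```python
from h import *
for t in(12,16,20):
  print(t,*rel([.560,.018,.10],tilt=t))
```

```text
12 [ 4.5 32.4 -5.2] [ 0.233  0.006 -0.031] [0.546 0.024 0.171]
16 [ 4.5 31.4 -0.3] [ 0.163  0.007 -0.031] [0.541 0.025 0.17 ]
20 [ 4.5 30.7  4.8] [ 0.093  0.008 -0.03 ] [0.537 0.027 0.169]
```

send_rows(
  commands=[
    [[4, 0, -2, 0.08, 0, -0.03, 0], [4, 0, -1, 0.16, 0.007, -0.03, 0], [4, 16, -1, 0.16, 0.007, -0.03, 0], [4, 31, -1, 0.16, 0.007, -0.03, 0], [4, 31, -1, 0.16, 0.007, -0.03, 0]],
  ],
)

```text
t: 4.12
tcp_pos: [0.5418, 0.0247, 0.1728]
tool_rot: [-0.497, 0.663, 0.449, -0.336]
wrist_force: [-0.7, 0.9, -0.5]
grip_width: 0.0001
```

```bash
cat > s.py <<'E'
from h import *
import sys
s=state(); R=Ro.from_quat(s["tool_rot"],scalar_first=True).as_matrix(); tip=s["tcp_pos"]+R[:,1]*.073
print(s["t"],"tip",tip.round(4),"F",s["wrist_force"].round(1),"j",s["joints"].round(2),"down in tool",(R.T@[0,0,-1]).round(3))
for z in sys.argv[1:]: print(z,*rel([.56,.018,float(z)],tilt=16))
E
python3 s.py .06 .045
```

```text
4.125 tip [0.5608 0.0171 0.1027] F [-0.7  0.9 -0.5] j [-0.05  0.62 -0.18  2.12  1.04  0.3   0.02] down in tool [-0.    0.96  0.28]
.06 [ 0.5 40.7 12.7] [ 0.005 -0.002 -0.   ] [0.541 0.025 0.13 ]
.045 [ 0.5 55.1 16.9] [ 0.005 -0.002 -0.   ] [0.541 0.025 0.115]
```

send_rows(
  commands=[
    [[0, 15, 4.5, 0, 0, 0, 0], [0, 30, 9, 0, 0, 0, 0], [0, 45, 13.5, 0, 0, 0, 0], [0, 55, 17, 0, 0, 0, 0], [0, 55, 17, 0, 0, 0, 0]],
  ],
)

```text
t: 4.75
tcp_pos: [0.5406, 0.0253, 0.1153]
tool_rot: [-0.496, 0.662, 0.449, -0.337]
wrist_force: [0.1, 0.2, 0.2]
grip_width: -0.0001
```

```bash
python3 s.py .033
python3 - <<'E'
from h import *
c=camera("side"); x,y=map(int,pix(c,[.56,.018,.04])); print(pix(c,[.56,.018,.032])[0]-x,pix(c,[.56,.018,.032])[1]-y)
cv2.imwrite("pics/tip.png",cv2.resize(cv2.convertScaleAbs(c["color"][y-35:y+35,x-45:x+45],alpha=2.5),None,fx=7,fy=7,interpolation=cv2.INTER_CUBIC))
E
```

```text
4.75 tip [0.5596 0.0177 0.0453] F [0.1 0.2 0.2] j [-0.08  0.74 -0.14  2.15  1.52  0.24 -0.47] down in tool [0.    0.96  0.281]
.033 [ 0.4 11.9  2.8] [ 0.005 -0.    -0.   ] [0.541 0.025 0.103]
0.8173233638415809 1.1530101638855115
```

View pics/tip.png

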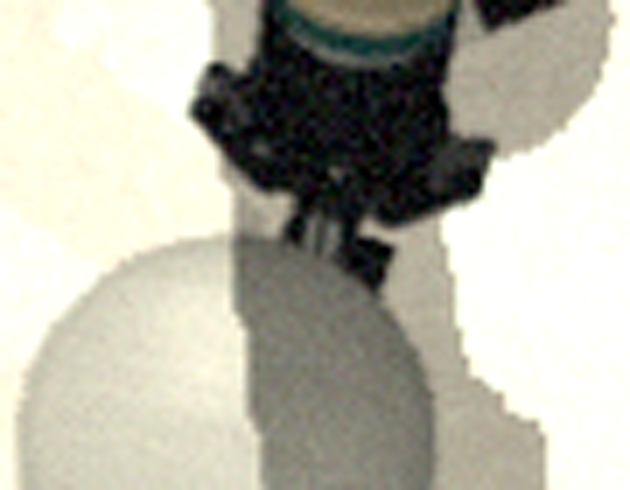

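```bash
sed -i 's/tilt=16/tilt=11/' s.py; python3 s.py .045
```

```text
4.8 tip [0.5599 0.0175 0.0457] F [ 0.2 -0.8  0.8] j [-0.08  0.74 -0.14  2.15  1.52  0.24 -0.47] down in tool [0.    0.96  0.281]
.045 [ 0.5  0.9 -6.5] [ 0.093 -0.001 -0.   ] [0.547 0.023 0.117]
```

send_rows(
  commands=[
    [[0, 0, -3, 0.045, 0, 0, 0], [0, 0, -6, 0.09, 0, 0, 0], [0, 0, -6, 0.09, 0, 0, 0]],
  ],
)

```text
t: 5.18
tcp_pos: [0.5473, 0.0216, 0.1179]
tool_rot: [-0.526, 0.641, 0.433, -0.354]
wrist_force: [0.1, 0.0, 0.6]
grip_width: 0.0002
```

```bash
python3 s.py .033 .011
```

```text
5.175 tip [0.5606 0.0164 0.0463] F [0.1 0.  0.6] j [ 0.06  0.75 -0.3   2.07  1.09  0.34  0.01] down in tool [-0.002  0.981  0.196]
.033 [ 1.3 12.9  3.4] [ 0.005 -0.006  0.001] [0.547 0.023 0.105]
.011 [ 1.2 34.4  7.7] [ 0.005 -0.006  0.001] [0.547 0.023 0.083]
```

send_rows(
  commands=[
    [[1, 6, 1.2, 0, 0, 0, 0], [1, 12, 2.4, 0, 0, 0, 0], [1, 14, 2.8, 0, 0, 0, 0], [1, 16, 3.2, 0, 0, 0, 0], [1, 18, 3.6, 0, 0, 0, 0], [1, 20, 4, 0, 0, 0, 0], [1, 20, 4, 0, 0, 0, 0]],
  ],
)

```text
t: 6.05
tcp_pos: [0.5458, 0.0235, 0.0962]
tool_rot: [-0.526, 0.639, 0.433, -0.356]
wrist_force: [-1.6, 0.1, 3.6]
grip_width: 0.0002
```

```bash
python3 s.py .033 .011
```

```text
6.05 tip [0.5589 0.0183 0.0246] F [-1.6  0.1  3.6] j [ 0.02  0.79 -0.25  2.08  1.17  0.3  -0.08] down in tool [0.001 0.981 0.193]
.033 [ 0.1 -8.1 -2.9] [ 0.002 -0.001 -0.001] [0.547 0.023 0.105]
.011 [ 0.1 13.5  1.3] [ 0.002 -0.001 -0.001] [0.547 0.023 0.083]
```

send_rows(
  commands=[
    [[0, 2, 0.4, 0, 0, 0, 0], [0, 4, 0.8, 0, 0, 0, 0], [0, 6, 1.2, 0, 0, 0, 0], [0, 8, 1.5, 0, 0, 0, 0], [0, 9, 1.7, 0, 0, 0, 0], [0, 10, 1.9, 0, 0, 0, 0], [0, 11, 2.1, 0, 0, 0, 0], [0, 11, 2.1, 0, 0, 0, 0]],
  ],
)

```text
t: 7.05
tcp_pos: [0.5466, 0.0229, 0.0853]
tool_rot: [-0.526, 0.64, 0.433, -0.356]
wrist_force: [-1.4, 0.7, 3.4]
grip_width: 0.0001
```

```bash
python3 s.py .011
python3 - <<'E'
from h import *
out=[]
for n in("side","top"):
    c=camera(n); x,y=map(int,pix(c,[.62,.0,.12])); y=max(y,90); w=cloud(c); m=(np.hypot(w[...,0]-.69,w[...,1]+.03)<.14)&(w[...,2]>.05)
    print(n,"top z",np.percentile(w[m][:,2],99))
    out.append(cv2.resize(cv2.convertScaleAbs(c["color"][y-90:y+90,x-90:x+90],alpha=1.8),(400,400),interpolation=cv2.INTER_CUBIC))
cv2.imwrite("pics/open.png",np.hstack(out))
E
```

```text
7.05 tip [0.5598 0.0177 0.0137] F [-1.4  0.7  3.4] j [ 0.01  0.81 -0.23  2.08  1.24  0.28 -0.15] down in tool [-0.     0.981  0.194]
.011 [0.3 2.6 0.2] [ 0.003 -0.002 -0.   ] [0.547 0.023 0.083]
side top z 0.332951845240544
top top z 0.3341716372921363
```

View pics/open.png

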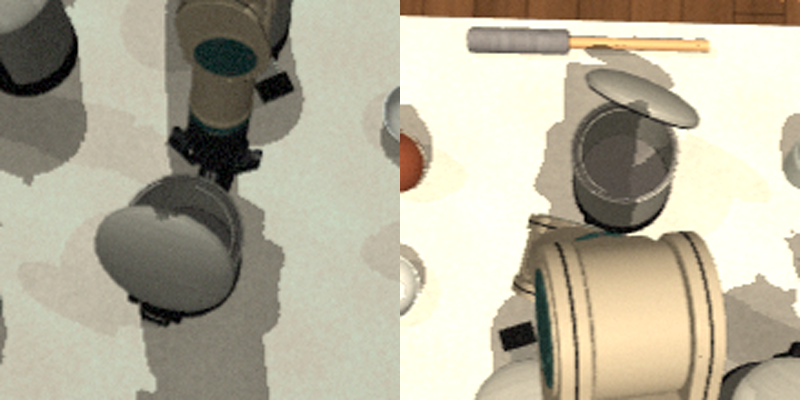

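send_rows(
  commands=[
    [[0, 1, 0.2, 0, 0, 0, 0], [0, 2, 0.4, 0, 0, 0, 0], [0, 2, 0.4, 0, 0, 0, 0], [0, 2, 0.4, 0, 0, 0, 0], [0, 2, 0.4, 0, 0, 0, 0], [0, 2, 0.4, 0, 0, 0, 0], [0, 2, 0.4, 0, 0, 0, 0], [0, 2, 0.4, 0, 0, 0, 0]],
  ],
)

```text
t: 8.15
tcp_pos: [0.5466, 0.023, 0.0848]
tool_rot: [-0.525, 0.64, 0.433, -0.355]
wrist_force: [-6.3, 1.8, 18.7]
grip_width: -0.0002
```

```bash
cat > lid.py <<'E'
from h import *
c=camera("side"); w=cloud(c); m=(np.hypot(w[...,0]-.69,w[...,1]+.03)<.14)&(w[...,2]>.05)
z=np.percentile(w[m][:,2],99); print("top z",z,"lid angle~",np.arcsin(np.clip((z-.195)/.155,-1,1)))
E
python3 s.py .011; python3 lid.py
```

```text
8.15 tip [0.5599 0.0177 0.0132] F [-6.3  1.8 18.7] j [ 0.01  0.81 -0.23  2.08  1.25  0.28 -0.16] down in tool [-0.     0.981  0.196]
.011 [0.3 2.1 0.1] [ 0.005 -0.002 -0.   ] [0.547 0.023 0.083]
top z 0.3344165471486582 lid angle~ 1.1185358988446528
```

send_rows(
  commands=[
    [[0, 0, 0, 0, 0, 0, 0], [0, 0, 0, 0, 0, 0, 0], [0, 0, 0, 0, 0, 0, 0], [0, 0, 0, 0, 0, 0, 0], [0, 0, 0, 0, 0, 0, 0], [0, 0, 0, 0, 0, 0, 0], [0, 0, 0, 0, 0, 0, 0], [0, 0, 0, 0, 0, 0, 0]],
  ],
)

```text
t: 9.2
tcp_pos: [0.5466, 0.023, 0.0848]
tool_rot: [-0.525, 0.64, 0.433, -0.355]
wrist_force: [-6.0, 0.9, 18.7]
grip_width: 0.0001
```

send_rows(
  commands=[
    [[0, 0, 0, 0, 0, 0, 0], [0, 0, 0, 0, 0, 0, 0], [0, 0, 0, 0, 0, 0, 0], [0, 0, 0, 0, 0, 0, 0], [0, 0, 0, 0, 0, 0, 0], [0, 0, 0, 0, 0, 0, 0], [0, 0, 0, 0, 0, 0, 0], [0, 0, 0, 0, 0, 0, 0]],
  ],
)

```text
t: 10.2
tcp_pos: [0.5466, 0.023, 0.0848]
tool_rot: [-0.525, 0.64, 0.433, -0.355]
wrist_force: [-6.0, 1.4, 18.8]
grip_width: 0.0
```

send_rows(
  commands=[
    [[0, 0, 0, 0, 0, 0, 0], [0, 0, 0, 0, 0, 0, 0], [0, 0, 0, 0, 0, 0, 0], [0, 0, 0, 0, 0, 0, 0], [0, 0, 0, 0, 0, 0, 0], [0, 0, 0, 0, 0, 0, 0], [0, 0, 0, 0, 0, 0, 0], [0, 0, 0, 0, 0, 0, 0]],
  ],
)

```text
t: 11.2
tcp_pos: [0.5466, 0.023, 0.0848]
tool_rot: [-0.525, 0.64, 0.433, -0.355]
wrist_force: [-6.2, 1.2, 18.7]
grip_width: 0.0
```

```bash
python3 s.py; python3 lid.py
```

```text
11.2 tip [0.5599 0.0177 0.0132] F [-6.2  1.2 18.7] j [ 0.01  0.81 -0.23  2.08  1.25  0.28 -0.16] down in tool [-0.     0.981  0.196]
top z 0.3343837134084124 lid angle~ 1.1180514020238888
```

send_rows(
  commands=[
    [[0, -0.6, -0.12, 0, 0, 0, 0], [0, -1.2, -0.24, 0, 0, 0, 0], [0, -1.8, -0.36, 0, 0, 0, 0], [0, -2.4, -0.48, 0, 0, 0, 0], [0, -3.0, -0.6, 0, 0, 0, 0], [0, -3.6, -0.72, 0, 0, 0, 0], [0, -4.2, -0.84, 0, 0, 0, 0], [0, -4.8, -0.96, 0, 0, 0, 0]],
  ],
)

```text
t: 12.25
tcp_pos: [0.5465, 0.0229, 0.0881]
tool_rot: [-0.526, 0.64, 0.433, -0.356]
wrist_force: [-0.1, 1.1, 2.5]
grip_width: 0.0002
```

send_rows(
  commands=[
    [[0, -0.6, -0.12, 0, 0, 0, 0], [0, -1.2, -0.24, 0, 0, 0, 0], [0, -1.8, -0.36, 0, 0, 0, 0], [0, -2.4, -0.48, 0, 0, 0, 0], [0, -3.0, -0.6, 0, 0, 0, 0], [0, -3.6, -0.72, 0, 0, 0, 0], [0, -4.2, -0.84, 0, 0, 0, 0], [0, -4.8, -0.96, 0, 0, 0, 0]],
  ],
)

```text
t: 13.25
tcp_pos: [0.5464, 0.0229, 0.093]
tool_rot: [-0.526, 0.64, 0.433, -0.356]
wrist_force: [-1.0, 0.5, 2.0]
grip_width: -0.0
```

send_rows(
  commands=[
    [[0, -0.6, -0.12, 0, 0, 0, 0], [0, -1.2, -0.24, 0, 0, 0, 0], [0, -1.8, -0.36, 0, 0, 0, 0], [0, -2.4, -0.48, 0, 0, 0, 0], [0, -3.0, -0.6, 0, 0, 0, 0], [0, -3.6, -0.72, 0, 0, 0, 0], [0, -4.2, -0.84, 0, 0, 0, 0], [0, -4.8, -0.96, 0, 0, 0, 0]],
  ],
)

```text
t: 14.25
tcp_pos: [0.5464, 0.0229, 0.0979]
tool_rot: [-0.526, 0.64, 0.433, -0.356]
wrist_force: [-1.3, 1.7, 3.4]
grip_width: -0.0
```

```bash
python3 s.py; python3 lid.py
```

```text
14.25 tip [0.5595 0.0177 0.0263] F [-1.3  1.7  3.4] j [ 0.05  0.79 -0.28  2.08  1.19  0.32 -0.09] down in tool [0.    0.981 0.194]
top z 0.2634873888909113 lid angle~ 0.4576644491544348
```

send_rows(
  commands=[
    [[0, -0.5, -0.1, 0, 0, 0, 0], [0, -1.0, -0.2, 0, 0, 0, 0], [0, -1.5, -0.3, 0, 0, 0, 0], [0, -2.0, -0.4, 0, 0, 0, 0], [0, -2.5, -0.5, 0, 0, 0, 0], [0, -3.0, -0.6, 0, 0, 0, 0], [0, -3.5, -0.7, 0, 0, 0, 0], [0, -4.0, -0.8, 0, 0, 0, 0]],
  ],
)

```text
t: 15.3
tcp_pos: [0.5466, 0.0229, 0.102]
tool_rot: [-0.526, 0.64, 0.433, -0.356]
wrist_force: [-1.0, 1.1, 4.6]
grip_width: -0.0003
```

send_rows(
  commands=[
    [[0, -0.4, -0.08, 0, 0, 0, 0], [0, -0.8, -0.16, 0, 0, 0, 0], [0, -1.2, -0.24, 0, 0, 0, 0], [0, -1.6, -0.32, 0, 0, 0, 0], [0, -2.0, -0.4, 0, 0, 0, 0], [0, -2.4, -0.48, 0, 0, 0, 0], [0, -2.8, -0.56, 0, 0, 0, 0], [0, -3.2, -0.64, 0, 0, 0, 0]],
  ],
)

```text
t: 16.3
tcp_pos: [0.5463, 0.0227, 0.1049]
tool_rot: [-0.526, 0.64, 0.433, -0.356]
wrist_force: [0.1, -0.5, -0.1]
grip_width: -0.0
```

send_rows(
  commands=[
    [[0, -0.4, -0.08, 0, 0, 0, 0], [0, -0.8, -0.16, 0, 0, 0, 0], [0, -1.2, -0.24, 0, 0, 0, 0], [0, -1.6, -0.32, 0, 0, 0, 0], [0, -2.0, -0.4, 0, 0, 0, 0], [0, -2.4, -0.48, 0, 0, 0, 0], [0, -2.8, -0.56, 0, 0, 0, 0], [0, -3.2, -0.64, 0, 0, 0, 0]],
  ],
)

```text
t: 17.3
tcp_pos: [0.5465, 0.0229, 0.1085]
tool_rot: [-0.526, 0.64, 0.433, -0.356]
wrist_force: [-0.4, -0.2, -0.5]
grip_width: -0.0001
```

```bash
python3 s.py; python3 lid.py
```

```text
17.3 tip [0.5596 0.0177 0.0369] F [-0.4 -0.2 -0.5] j [ 0.07  0.77 -0.31  2.08  1.15  0.35 -0.05] down in tool [0.    0.981 0.194]
top z 0.22254660462175418 lid angle~ 0.17866911232944666
```

send_rows(
  commands=[
    [[0, -10, 0, 0, 0, 0, 0], [0, -30, 0, 0, 0, 0, 0], [0, -55, 0, 0, 0, 0, 0], [0, -80, 0, 0, 0, 0, 0], [0, -105, 0, 0, 0, 0, 0], [0, -130, 0, 0, 0, 0, 0], [0, -150, 0, 0, 0, 0, 0], [0, -150, 0, 0, 0, 0, 0]],
  ],
)

```text
t: 18.35
tcp_pos: [0.5199, 0.034, 0.2573]
tool_rot: [-0.525, 0.64, 0.434, -0.355]
wrist_force: [0.2, -0.1, -0.5]
grip_width: -0.0001
```

```bash
python3 s.py; python3 lid.py;python3 - <<'E'
from h import *
c=camera("side"); cv2.imwrite("pics/end.png",cv2.convertScaleAbs(c["color"],alpha=1.6))
w=cloud(c); m=(w[...,2]>.185)&(w[...,2]<.24)&(abs(w[...,0]-.66)<.13)&(abs(w[...,1]+.03)<.12)
print(cv2.minEnclosingCircle(w[m][:,:2].astype(np.float32)))
E
```

```text
18.35 tip [0.5332 0.0287 0.1857] F [ 0.2 -0.1 -0.5] j [ 0.27  0.52 -0.64  2.04  0.75  0.64  0.31] down in tool [-0.001  0.981  0.196]
top z 0.22220002756546373 lid angle~ 0.17639742518177123
((0.6388670206069946, -0.013357801362872124), 0.1298094242811203)
```

View pics/end.png

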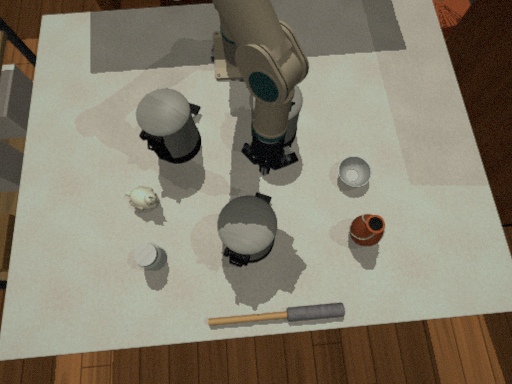

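```bash
python3 -c "
from station import robot; print(robot.close_job())"
```

```text
the job is handed in; nothing more can be done
None
```

I pressed the pedal of the bin farthest from the base until its lid stood wide open, held it, let it down slowly and took the hand away; the job is handed in. No verdict came back.

- **Pressing and holding:** I used closed fingertips with the hand leaning back about 11°. That is less than the 20–35° suggested, because joint 6 came close to its lower limit (0.24 against 0.23) when the hand leaned more. The lid measured about 1.1 rad open and stayed there for more than 4 s. The force was about 19 N with the pedal on its stop.
- **Lowering:** The pedal came up over about 4.5 s at 3–5 mm/s. I measured the lid once on the way down, and the contact force stayed between 2 and 5 N, then fell to zero.
- **Last checks:** The lid is shut, with its top at 0.222 m. The fingertips are about 0.15 m above the pad and the wrist force is near zero. In the final picture the bin and ornaments are where they started.
- **Failed check:** My final circle fit of the lid position picked up part of the hand and gave no usable number. That the bin did not shift rests on comparing the pictures by eye.
- **Time:** The job took about 18.5 s of the 51 s allowed.

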